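# Park the castor caddy in its latching bay

## Robot

A 7-joint arm with a two-finger parallel gripper is mounted at the origin on a cart in front of the work surface, level with it; the furniture and walls round the work are solid. World frame = base frame: x ahead of the robot, y to its left, z up, the work surface at z = 0. Lengths are in m, angles in rad, forces in N, time in s.
With the tool pointing down it reaches from about 0.4 to 0.85 m from the base axis. Payload 4.5 kg.
Tool frame: the origin (TCP) lies at the very end of the fingers, on their centre line; the grasp point (between the pads) lies 19 mm behind it (r.grip_point_offset is the distance from the TCP to the grasp point, in m); y points along the fingers, x is the direction in which the jaws open and shut, and the axes are right-handed (so a half turn about y gives the same grasp; the last joint's range is limited). The gripper opens to 88 mm and grips with 3 to 60 N. Pads are 18 mm wide; open, the fingers measure 123 mm over their backs; the gripper's body (75 mm by 187 mm) begins 45 mm behind the grasp point.
Start: joints at [-1.089, 0.689, -0.195, 1.565, 0.157, 0.902, -0.215], TCP at [0.271, 0.563, 0.239] pointing down, gripper open.
Joint ranges: [-3.01, 3.01], [-0.46, 2.08], [-1.47, 1.51], [0.13, 2.56], [-1, 4.14], [0.04, 2.09], [-2.66, 2.66]. Speed limits (rad/s): [2.57, 2.57, 3.14, 3.14, 3.14, 3.14, 3.14].

## Interface

Orientations are given as a unit quaternion [x, y, z, w].
In Python, from plant import get_state, snapshot, camera_params, job, r gives the robot as it stands.
- The arm moves only by the tool carry_out, never from a script. Its arguments are lists of equal length, an entry for each row: "offset": the shift along the world's x, y, z in m, a list of three; "twist": the turn about the world's z in degrees. In form: {"offset": [[tx, ty, tz], ...], "twist": [twist, ...]}. A call has 1 to 8 rows; each row shifts and turns the commanded pose from where the row before left it; what a row does not reach is not made up. A row lasts 1/8 s, in which the tool goes at most 62.5 mm and 10.7 degrees, less where a joint would pass 70% of its speed; a pose out of reach is approached as far as the arm can. A call with a gripper value outside its range is refused whole. "grip" is the finger opening in m, from 0 to 0.0881, set as the call begins (left out, the last holds). The fingers move at their own pace and stop on an object; "newtons" is the grip in N (left out, the last holds). Time passes only in rows, so rows that do not move let the fingers close. It gives the time, the measured TCP pose, the force and the opening at its end, in the units of the state.
- get_state(): the state, without advancing time (a new reading comes with each control period).
- snapshot(name): name is "side" or "top" or "wrist"; returns the picture (384x512x3 uint8, red, green, blue); there is no depth.
- camera_params(name): a dict with "camera_matrix" (3x3 intrinsics, pixels), "dist_coeffs" ([k1, k2, p1, p2, k3] as OpenCV has them; the pictures are not rectified), "eye" and "orientation" of the camera in the world. Camera axes: x right, y up, looking along -z (the intrinsics and any distortion apply to the point x, -y, -z); pixel columns grow to the right and rows downward; lengths in m; the calibration is good to about 2 mm. A picture is of the moment at which its call begins: read the wrist's pose just before it. camera_params takes no time and is no camera call; for the wrist camera it gives the pose at the moment of the call.
- job.finish_job(): hands the job in, once; it reports no verdict.
The state is a dict: "clock": time; "q": joint angles; "qd": joint speeds; "joint_torque": joint torques, N m; "tool_pos": TCP position; "eef_rot": TCP orientation; "contact_force": force on the tool from outside, world axes, zero at the start; "moment": the same for the moment, N m; "opening": opening from 0.0 (shut) to 1.0 (fully open).
Only numpy, scipy, OpenCV 4.12 (cv2) and the standard library are available. Lean on these libraries where they do the work, as an engineer would, in place of code of your own. Each camera call takes 0.05 s, during which the arm holds its last target. There are 200 camera calls.

## Task

Push the blue wheeled caddy by its black bar: first roll it straight ahead until all four swivel castors trail straight behind their pivots, while it is still clear of the bay, then steer it front first between the bay's rails and push on, by feel, until the red latch snaps down behind its strike bar and its front is pressed firmly home on the rubber buffers (about 10 N, never 20 N or more against any part of the bay). Keep it rolling on its wheels, never lifted or tipped, with its castors still trailing at the end, leave the other things where they are, and let go of it when it is parked.

Things in the scene. Friction and masses are not known exactly. Their poses are not given: they have to be found in the camera images.
- caddy: blue wheeled bench caddy, 128 long x 104 wide x 76 mm high, about 0.8 kg. Origin on the worktop under its middle; x axis to its front (end with the tall front wall), y left, z up. Deck top at 32 mm, flat front face at x = +64 mm; a steel strike bar (8 mm round, along y) tops the front wall, 54 to 62 mm up. It rolls at 1 to 2 N on four swivel castors, pivots at x = +-44, y = +-32 mm
- caddy_center (a point): middle of the caddy's deck, 28 mm above the worktop over the caddy's origin; same axes. Each castor's wheel centre (radius 9 mm) is 10 mm off its pivot and swings behind it within about 80 mm of straight travel
- caddy_grip (a point): centre of the black push bar at the caddy's rear, 48 mm behind its middle, 67 mm above the worktop. The bar runs along the caddy's y: 96 mm long, 14 mm thick (along x), 18 mm high, flat faces before and behind, 26 mm of free air between it and the deck. Same axes as the caddy
- bay: parking bay fixed on the worktop. Origin on the worktop midway between its rails, at the nominal plane of the stop's buffers; x axis points into the bay (the way the caddy drives in, front first), y left, z up. Two aluminium rails 40 mm high, inner faces at y = +-56 mm (4 mm free each side of the caddy), straight from x = -115 mm on, flared in front of that to a mouth at x = -152 mm
- bay_stop_nominal (a point): point 44 mm above the bay's origin, between the two rubber buffers of the stop board across the bay's far end (board top 62 mm, pawl top 75 mm). The stop is clamped up to 8 mm nearer or farther than this point, unmeasured, new each time: home must be felt. Home, the caddy's front wall is on or within 3 mm of the buffers, its middle 64 to 67 mm short of them. The stop is hard: force rises fast
- bay_pawl (a joint): red spring latch pawl on the stop, in radians: 0 down, more when its nose is lifted (limit 0.5). Its ramp meets the caddy's strike bar some 25 mm before home; the bar lifts it to about 0.13 against a push of about 4 to 9 N, then runs on lightly until it snaps down behind the bar about 2 mm before the buffers, holding the caddy in
- t_block: olive T-shaped steel block, 40x44x24 mm, standing beside the bay: bystander. Origin under its middle
- stubby_driver: stubby screwdriver with black and amber ball handle, 35x85x33 mm, lying beside the bay: bystander. Origin under its middle
- bolt_2: hexagon bolt, 22x64x19 mm, lying near the lane on the robot's side: bystander. Origin under its middle
- castor_fl_wheel (a point): wheel centre of the front left castor, 9 mm above the worktop; its pivot is at (+44, +32) mm in the caddy's frame; trailing straight, the wheel is 10 mm behind the pivot (toward the caddy's rear)
- castor_fr_wheel (a point): wheel centre of the front right castor, 9 mm above the worktop; its pivot is at (+44, -32) mm in the caddy's frame; trailing straight, the wheel is 10 mm behind the pivot (toward the caddy's rear)
- castor_rl_wheel (a point): wheel centre of the rear left castor, 9 mm above the worktop; its pivot is at (-44, +32) mm in the caddy's frame; trailing straight, the wheel is 10 mm behind the pivot (toward the caddy's rear)
- castor_rr_wheel (a point): wheel centre of the rear right castor, 9 mm above the worktop; its pivot is at (-44, -32) mm in the caddy's frame; trailing straight, the wheel is 10 mm behind the pivot (toward the caddy's rear)
Things that resemble listed ones, but are neither listed nor needed, are in the scene too. There is more than one size of the caddy; the one meant has the size given above.

How it is judged:
By the outcome, as a careful person would: the job done as asked, in the order asked, and still so for the second after the job is handed in, with the robot touching nothing.
It also fails if it takes over 58 s, if anything falls off the work surface, if the arm or the gripper's body presses on something with over 40 N, if the wrist force passes 120 N, or if a joint passes its speed limit or range.

## Working session

There is one attempt and no reset: what is moved stays moved. The work goes in short steps, Python scripts to look and compute and a tool call to move; the robot and the scene stay as the last step left them, time stands still between calls to the robot, and variables do not carry over. Pictures are saved under pics/ and viewed, about 8 in all and at most 12, crops included, and the job is handed in when it is done.

Besides the shell and the picture viewer there is one more tool, called after "Call:" as a command line: name --pt "numbers of a row" for each row, then --argument value for the rest. carry_out: Moves the arm, as the interface text tells. Its arguments: {"type":"object","properties":{"offset":{"type":"array"},"twist":{"type":"array"},"grip":{"type":"number"},"newtons":{"type":"number"}},"required":["offset","twist"]}

```bash
mkdir -p pics
cat > h.py <<'E'
import numpy as np, cv2
from scipy.spatial.transform import Rotation as R
from plant import get_state, snapshot, camera_params, job, r
def cam(name):
    p=camera_params(name); return p
def ray(p,uv):
    n=cv2.undistortPoints(np.array([[uv]],float),np.array(p["camera_matrix"],float),np.array(p["dist_coeffs"],float))[0,0]
    o=np.array(p["orientation"],float)
    M=o if o.shape==(3,3) else R.from_quat(o).as_matrix()
    return np.array(p["eye"]),M@np.array([n[0],-n[1],-1])
def onz(p,uv,z):
    e,d=ray(p,uv); return e+d*(z-e[2])/d[2]
def proj(p,X):
    o=np.array(p["orientation"],float); M=o if o.shape==(3,3) else R.from_quat(o).as_matrix()
    c=M.T@(np.array(X,float)-np.array(p["eye"])); c=np.array([c[0],-c[1],-c[2]])
    return cv2.projectPoints(c.reshape(1,1,3),np.zeros(3),np.zeros(3),np.array(p["camera_matrix"],float),np.array(p["dist_coeffs"],float))[0][0,0]
E
python3 - <<'E'
from h import *
s=get_state();print({k:np.round(v,3) for k,v in s.items()})
for n in("top","side"):
    im=snapshot(n);np.save(f"{n}0.npy",im);p=cam(n);print(n,p)
    cv2.imwrite(f"pics/{n}0.png",cv2.resize(im[:,:,::-1],(800,600),interpolation=cv2.INTER_CUBIC))
E
```

```text
{'clock': np.float64(0.0), 'q': array([-1.089,  0.69 , -0.195,  1.566,  0.157,  0.903, -0.215]), 'qd': array([-0.001,  0.001, -0.002, -0.   ,  0.002,  0.   ,  0.001]), 'joint_torque': array([-1.0000e-03, -5.2756e+01, -1.2670e+00, -1.5343e+01, -5.3000e-02,
        6.0000e-03,  0.0000e+00]), 'tool_pos': array([0.27 , 0.563, 0.238]), 'eef_rot': array([ 0.599,  0.376, -0.377, -0.598]), 'contact_force': array([-0.344,  0.145, -0.062]), 'moment': array([-0.003, -0.015,  0.01 ]), 'opening': np.float64(0.998)}
top {'camera_matrix': array([[435.36291153,   0.        , 259.48120805],
       [  0.        , 435.36291153, 190.12948522],
       [  0.        ,   0.        ,   1.        ]]), 'dist_coeffs': array([0.0461428, 0.       , 0.       , 0.       , 0.       ]), 'eye': array([ 0.44085285, -0.03784743,  1.10709791]), 'orientation': array([-0.02759563,  0.02403869,  0.70847132, -0.70479005])}
side {'camera_matrix': array([[416.93107622,   0.        , 262.02538663],
       [  0.        , 416.93107622, 196.68986267],
       [  0.        ,   0.        ,   1.        ]]), 'dist_coeffs': array([0.00335576, 0.        , 0.        , 0.        , 0.        ]), 'eye': array([ 0.37191346, -0.96105567,  0.5093148 ]), 'orientation': array([ 0.5378664 , -0.05307422, -0.06487266,  0.83885302])}
```

View pics/top0.png

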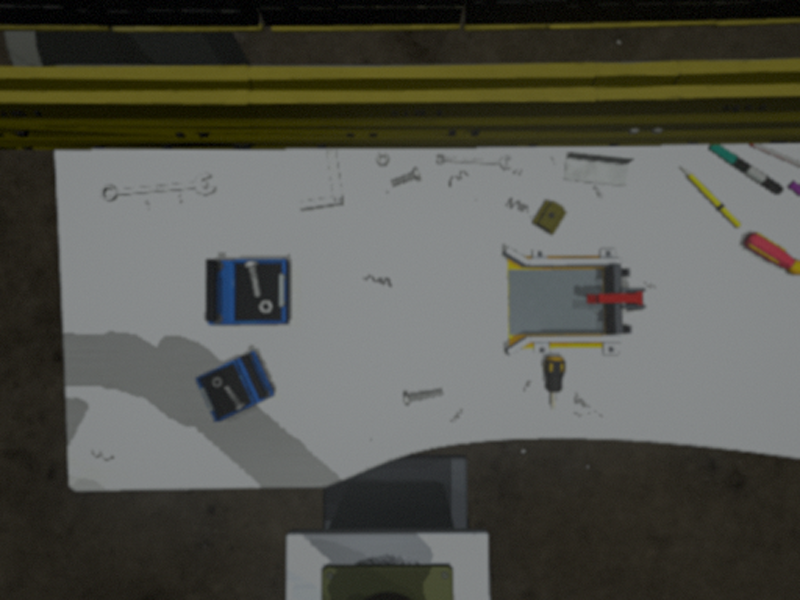

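View pics/side0.png

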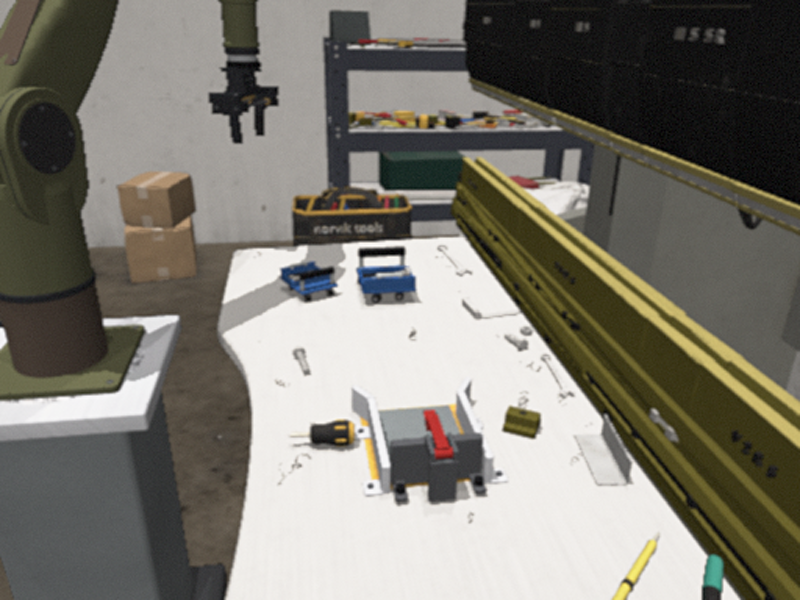

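The large caddy at (250,290) measures about 129x105 mm, while the one at (235,385) is smaller. So the large one fits, and its black bar is on the left, facing away from the bay at (570,300). I'll confirm with enlarged crops and measure.

Run:
```python
from h import *
im=np.load("top0.npy");p=cam("top")
hsv=cv2.cvtColor(im,cv2.COLOR_RGB2HSV)
g=cv2.cvtColor(im,cv2.COLOR_RGB2GRAY)
a=im[150:265,115:185];b=im[140:240,310:420]
A=cv2.resize(a,None,fx=5,fy=5,interpolation=cv2.INTER_CUBIC);B=cv2.resize(b,None,fx=4,fy=4,interpolation=cv2.INTER_CUBIC)
c=np.zeros((600,800,3),np.uint8);c[:575,:350]=A;c[:400,355:795]=B
c=np.clip(c.astype(float)*1.6,0,255).astype(np.uint8)
cv2.imwrite("pics/crop1.png",c[:,:,::-1])
def big(m,lo,hi,name,z):
    n,l,st,ce=cv2.connectedComponentsWithStats(m.astype(np.uint8))
    for i in range(1,n):
        if st[i,4]>60:
            cs,_=cv2.findContours((l==i).astype(np.uint8),0,2)
            rc=cv2.minAreaRect(max(cs,key=cv2.contourArea));bx=cv2.boxPoints(rc)
            print(name,st[i],np.round(rc[0],1),np.round(rc[1],1),round(rc[2],1));print(np.round([onz(p,q,z)[:2] for q in bx],4).tolist())
H,S,V=cv2.split(hsv)
blue=(H>95)&(H<130)&(S>120)&(V>40)
big(blue,0,0,"blue",.032)
dark=cv2.morphologyEx(((g<75)).astype(np.uint8),cv2.MORPH_CLOSE,np.ones((3,3)));dark[:110]=0;dark[285:]=0
big(dark,0,0,"dark",.05)
red=((H<8)|(H>172))&(S>150)&(V>70);big(red,0,0,"red",.072)
# gray floor plate of bay
sub=g[150:235,318:415]
np.set_printoptions(linewidth=250)
print(g[155:232,350].tolist());print(g[155:232,365].tolist());print(g[155:232,380].tolist())
print(g[188,120:190].tolist())
```

```text
blue [138 166  46  41 550] [160.5 186. ] [40. 45.] 90.0
[[0.5812, 0.2684], [0.5807, 0.1571], [0.4813, 0.1563], [0.4819, 0.2669]]
blue [165 166  19  10  72] [175.3 167.6] [19.3  8.2] 23.6
[[0.5772, 0.2022], [0.5961, 0.1942], [0.5765, 0.1502], [0.5577, 0.1582]]
blue [161 226  14  27  97] [166.6 239.2] [28.6  4.3] 65.6
[[0.43, 0.2153], [0.4343, 0.2058], [0.3705, 0.176], [0.3663, 0.1856]]
blue [141 229  27  32 212] [154. 245.] [30.4 14.3] 63.4
[[0.4118, 0.2589], [0.4272, 0.2279], [0.3608, 0.1937], [0.3456, 0.2247]]
dark [   0  110   43  175 6902] [ 21. 197.] [174.  42.] 90.0
[[0.7171, 0.5975], [0.7173, 0.4975], [0.2978, 0.4842], [0.2992, 0.5814]]
dark [487 114  14  10  81] [493.7 118.7] [13.   6.4] 33.7
[[0.6914, -0.5842], [0.7043, -0.593], [0.6862, -0.6179], [0.6733, -0.6091]]
dark [342 129  19  20 237] [351.1 138.2] [13.7 17.5] 31.0
[[0.6347, -0.232], [0.6716, -0.2545], [0.6539, -0.2829], [0.6171, -0.2603]]
dark [475 149  33  26 254] [492.1 161.2] [37.1 10.3] 31.6
[[0.5983, -0.5503], [0.6195, -0.5638], [0.5716, -0.6358], [0.5506, -0.6223]]
dark [ 132  166   54   42 1996] [158.5 186.5] 
[... 1502 characters left out ...]
 110, 121, 128, 135, 137, 136, 137, 136, 136, 137, 136, 136]
[137, 137, 137, 137, 136, 138, 137, 133, 116, 102, 114, 133, 134, 120, 96, 80, 81, 92, 94, 95, 94, 93, 92, 89, 91, 94, 91, 86, 73, 70, 72, 69, 67, 62, 56, 55, 51, 53, 61, 70, 79, 84, 89, 93, 92, 92, 96, 99, 96, 95, 96, 96, 96, 98, 94, 87, 74, 71, 78, 98, 121, 134, 134, 122, 111, 113, 121, 129, 134, 136, 137, 137, 137, 137, 136, 136, 137]
[137, 137, 138, 137, 137, 136, 138, 137, 136, 137, 131, 103, 60, 32, 32, 31, 29, 29, 32, 38, 41, 45, 54, 58, 60, 61, 62, 63, 62, 55, 43, 34, 34, 32, 33, 36, 35, 34, 34, 34, 36, 38, 59, 86, 101, 93, 68, 45, 36, 37, 36, 37, 37, 37, 34, 34, 36, 47, 76, 110, 114, 94, 65, 44, 47, 74, 104, 130, 138, 138]
```

View pics/crop1.png

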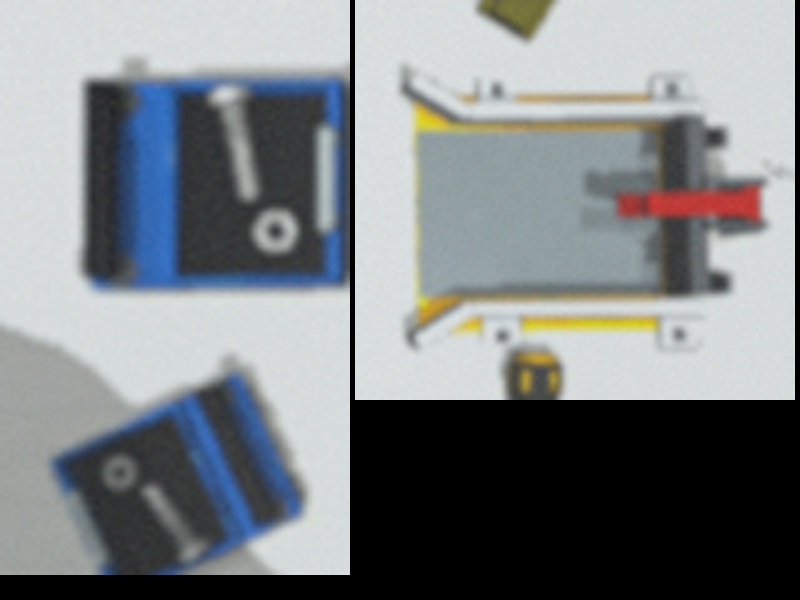

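Run:
```python
from h import *
im=np.load("top0.npy");p=cam("top");g=cv2.cvtColor(im,cv2.COLOR_RGB2GRAY).astype(float)
def P(u,v,z): return np.round(onz(p,(u,v),z)[:2],4)
def cross(prof,th,rising):  # subpixel crossing
    for i in range(len(prof)-1):
        a,b=prof[i],prof[i+1]
        if (a<th<=b if rising else a>th>=b): return i+(th-a)/(b-a)
# rails: inner top edges
U=[];L=[]
for c in range(345,384,2):
    u=164+cross(g[164:175,c],106,False); l=210+cross(g[210:220,c],106,True)
    U.append(P(c,u,.04));L.append(P(c,l,.04))
U=np.array(U);L=np.array(L)
def fit(A): k=np.polyfit(A[:,1],A[:,0],1); return k, np.std(np.polyval(k,A[:,1])-A[:,0])
print("rails",fit(U),fit(L),"x at y=-.25",np.polyval(fit(U)[0],-.25),np.polyval(fit(L)[0],-.25))
# caddy bar: rear edge per row (z=.067..076 top), sides
E1=[];
for v in range(170,204,2): E1.append(P(128+cross(g[v,128:138],75,False),v,.076))
E1=np.array(E1);k=np.polyfit(E1[:,0],E1[:,1],1);print("bar rear edge y(x)",k,E1[0],E1[-1])
F=[]
for v in range(170,204,2):F.append(P(180+cross(g[v,182:190],95,True)+2,v,.045))
print("front edge",np.polyfit(np.array(F)[:,0],np.array(F)[:,1],1),F[0],F[-1])
for c in (133,135,137): 
    t=160+cross(g[160:172,c],80,False); b=200+cross(g[200:214,c],80,True); print("bar ends",c,t,b,P(c,t,.076),P(c,b,.076))
for c in (145,155,165,175,182):
    t=160+cross(g[160:172,c],85,False); b=200+cross(g[200:214,c],85,True); print("body sides",c,t,b,P(c,t,.032),P(c,b,.032))
print("board edge",[ (v,P(375+cross(g[v,375:395],70,False),v,.062)) for v in (174,178,202,206)])
print("red pawl",P(383,190,.072),P(409,190,.072))
s=get_state();print(R.from_quat(s["eef_rot"]).as_matrix().round(3))
c=np.load("side0.npy")[150:200,170:280];cv2.imwrite("pics/crop2.png",cv2.resize(c,None,fx=7,fy=7,interpolation=cv2.INTER_CUBIC)[:,:,::-1])
```

```text
rails (array([-0.01468296,  0.56555693]), np.float64(0.00025484860183782546)) (array([-0.00935634,  0.45516847]), np.float64(7.156493184789791e-05)) x at y=-.25 0.5692276739591509 0.45750755222802225
bar rear edge y(x) [0.0061331  0.26693942] [0.5659 0.2706] [0.4898 0.2705]
front edge [0.00654015 0.14438251] [0.5691 0.1481] [0.4905 0.1476]
bar ends 133 165.64285714285714 205.83333333333334 [0.5763 0.2677] [0.4807 0.2662]
bar ends 135 165.59574468085106 207.0 [0.5764 0.263 ] [0.4779 0.2614]
bar ends 137 165.55555555555554 207.10344827586206 [0.5765 0.2583] [0.4777 0.2567]
body sides 145 165.55 207.32258064516128 [0.5822 0.2511] [0.4786 0.2497]
body sides 155 165.35294117647058 207.0 [0.5826 0.2264] [0.4792 0.2252]
body sides 165 165.1764705882353 207.03571428571428 [0.5829 0.2017] [0.479  0.2006]
body sides 175 165.22727272727272 207.13793103448276 [0.5827 0.1769] [0.4786 0.176 ]
body sides 182 164.8421052631579 206.79310344827587 [0.5836 0.1596] [0.4793 0.1588]
board edge [(174, array([ 0.5546, -0.3279])), (178, array([ 0.5449, -0.3325])), (202, array([ 0.4873, -0.3275])), (206, array([ 0.4777, -0.3325]))]
red pawl [ 0.5153 -0.3258] [ 0.515  -0.3867]
[[ 0.433 -0.001 -0.901]
 [ 0.901 -0.002  0.433]
 [-0.002 -1.    -0.   ]]
```

View pics/crop2.png

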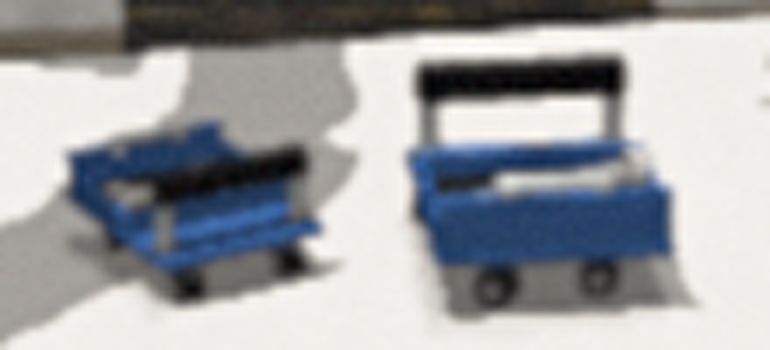

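Confirmed: the large caddy (top picture 250,290) has a 128x104 body and a 96 mm bar, with the bar centre near (0.5285, 0.264). Its front faces -y towards the bay. The bay centreline is x ≈ 0.5104 − 0.012·y. I'll move above the bar.

Call:
carry_out --pt "0.032 -0.0375 -0.0135" --pt "0.032 -0.0375 -0.0135" --pt "0.032 -0.0375 -0.0135" --pt "0.032 -0.0375 -0.0135" --pt "0.032 -0.0375 -0.0135" --pt "0.032 -0.0375 -0.0135" --pt "0.033 -0.0375 -0.0135" --pt "0.033 -0.0375 -0.0135" --twist '[3.25,3.25,3.25,3.25,3.25,3.25,3.25,3.25]' --grip 0.05 --newtons 20

```text
clock: 1.1
tool_pos: [0.5294, 0.262, 0.13]
eef_rot: [-0.498, -0.502, 0.502, 0.498]
contact_force: [0.3, 0.3, 0.0]
opening: 0.566
```

Call:
carry_out --pt "0 0 0" --pt "0 0 0" --pt "0 0 0" --twist '[0,0,0]'

```text
clock: 1.48
tool_pos: [0.5275, 0.2655, 0.1311]
eef_rot: [0.497, 0.503, -0.502, -0.498]
contact_force: [-0.4, -0.3, 0.7]
opening: 0.567
```

Run:
```python
from h import *
s=get_state();print(s["clock"],s["tool_pos"].round(4),s["q"].round(2),s["opening"],R.from_quat(s["eef_rot"]).as_matrix().round(3))
im=snapshot("wrist");p=cam("wrist");cv2.imwrite("pics/w1.png",cv2.resize(im[:,:,::-1],(768,576)));np.save("w1.npy",im)
for X in ((.5285,.2636,.076),(.5765,.2639,.076),(.4805,.2633,.076)):print(proj(p,X)*1.5)
```

```text
1.475 [0.5275 0.2655 0.1311] [-0.35  0.8  -0.34  1.76  0.41  0.65  0.66] 0.5674404702436083 [[-0.009 -0.    -1.   ]
 [ 1.     0.002 -0.009]
 [ 0.002 -1.     0.   ]]
[381.4413858  312.15703842]
[381.38671356 389.11552569]
[381.51561842 223.13035632]
```

View pics/w1.png

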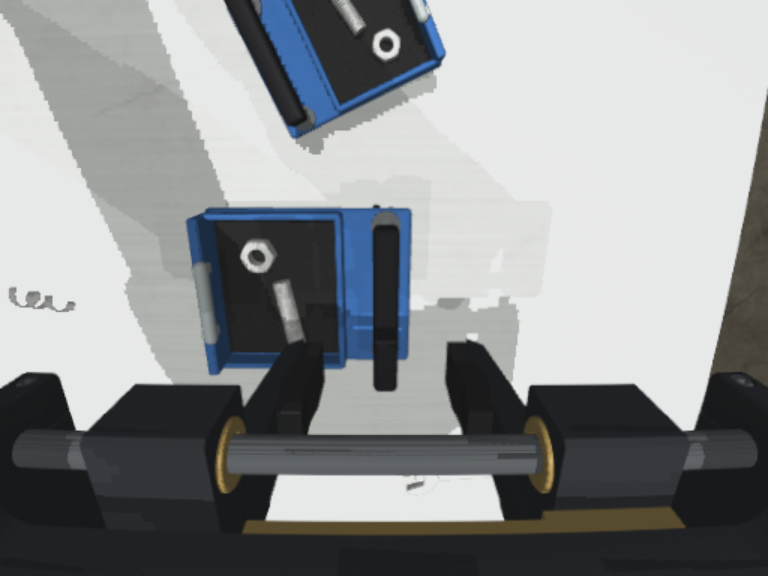

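The wrist picture shows the bar at px (386, 223–390), within about 2.5 mm of prediction, with clear air on both sides for the fingers. I'll descend and close.

Call:
carry_out --pt "0.001 0.0005 -0.015" --pt "0 0 -0.018" --pt "0 0 -0.018" --pt "0 0 -0.016" --pt "0 0 -0.01" --pt "0 0 -0.004" --pt "0 0 0" --pt "0 0 0" --twist '[0,0,0,0,0,0,0,0]'

```text
clock: 2.52
tool_pos: [0.53, 0.2641, 0.0503]
eef_rot: [0.499, 0.502, -0.501, -0.498]
contact_force: [0.3, -0.8, 0.3]
opening: 0.567
```

Call:
carry_out --pt "0 0 0" --pt "0 0 0" --pt "0 0 0" --pt "0 0 0" --pt "0 0 0" --pt "0 0 0" --twist '[0,0,0,0,0,0]' --grip 0.0 --newtons 20

```text
clock: 3.28
tool_pos: [0.5296, 0.2641, 0.0498]
eef_rot: [0.498, 0.502, -0.501, -0.499]
contact_force: [-0.7, 0.3, 0.9]
opening: 0.158
```

Call:
carry_out --pt "0 -0.003 0" --pt "0 -0.006 0" --pt "0 -0.006 0" --pt "0 -0.006 0" --pt "0 -0.006 0" --pt "0 -0.006 0" --pt "0 -0.006 0" --pt "0 -0.006 0" --twist '[0,0,0,0,0,0,0,0]'

```text
clock: 4.28
tool_pos: [0.5297, 0.2186, 0.0498]
eef_rot: [0.499, 0.502, -0.501, -0.499]
contact_force: [-0.4, 0.7, 2.5]
opening: 0.156
```

Call:
carry_out --pt "0 -0.008 0" --pt "0 -0.008 0" --pt "0 -0.008 0" --pt "0 -0.008 0" --pt "0 -0.008 0" --pt "0 -0.008 0" --pt "0 -0.008 0" --pt "0 -0.008 0" --twist '[0,0,0,0,0,0,0,0]'

```text
clock: 5.28
tool_pos: [0.5296, 0.1544, 0.0498]
eef_rot: [0.498, 0.502, -0.501, -0.498]
contact_force: [0.6, 0.8, 3.2]
opening: 0.158
```

Call:
carry_out --pt "0 -0.004 0" --pt "0 0 0" --pt "0 0 0" --twist '[0,0,0]'

```text
clock: 5.65
tool_pos: [0.5296, 0.1505, 0.0497]
eef_rot: [-0.499, -0.501, 0.502, 0.498]
contact_force: [0.3, -0.2, 3.8]
opening: 0.158
```

Run:
```python
from h import *
s=get_state();print(s["tool_pos"].round(4),R.from_quat(s["eef_rot"]).as_matrix()[:,0].round(4))
im=snapshot("side");t=snapshot("top");np.save("top1.npy",t);p=cam("side")
u,v=proj(p,(.53,.1,.03)).astype(int);print(u,v)
c=im[v-35:v+35,u-60:u+60];d=t[140:240,130:340]
o=np.zeros((600,800,3),np.uint8);C=cv2.resize(c,None,fx=4,fy=4,interpolation=cv2.INTER_CUBIC);D=cv2.resize(d,None,fx=3,fy=3,interpolation=cv2.INTER_CUBIC)
o[:280,:480]=C;o[290:590,:630]=D;cv2.imwrite("pics/c3.png",o[:,:,::-1])
```

```text
[0.5296 0.1505 0.0497] [-5.7e-03  1.0e+00 -7.0e-04]
251 192
```

View pics/c3.png

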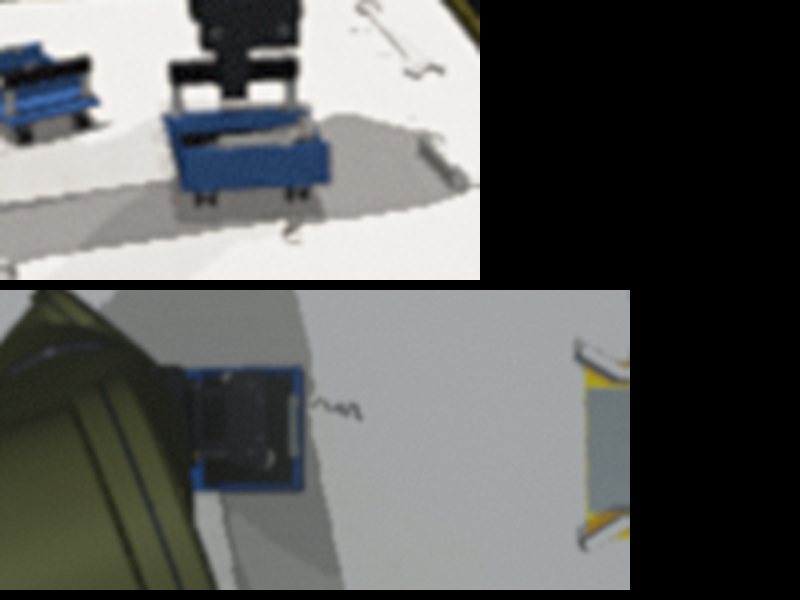

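Both visible castors are narrow and in line, so they trail, and the front is still about 220 mm from the mouth. Next I'll steer across to the bay line.

Call:
carry_out --pt "-0.0002 -0.0075 0" --pt "-0.0004 -0.0075 0" --pt "-0.0006 -0.0075 0.0001" --pt "-0.0008 -0.0075 0.0001" --pt "-0.0009 -0.0075 0" --pt "-0.0009 -0.0075 0" --pt "-0.0009 -0.0075 0" --pt "-0.0009 -0.0075 0" --twist '[0,0,0,0,0.1,0.1,0.1,0.1]'

```text
clock: 6.75
tool_pos: [0.5238, 0.0903, 0.0499]
eef_rot: [-0.497, -0.503, 0.503, 0.497]
contact_force: [2.0, 0.7, -0.0]
opening: 0.156
```

Call:
carry_out --pt "-0.0009 -0.0075 0" --pt "-0.0009 -0.0075 0" --pt "-0.0009 -0.0075 0" --pt "-0.0009 -0.0075 0" --pt "-0.0009 -0.0075 0" --pt "-0.0009 -0.0075 0" --pt "-0.0009 -0.0075 0" --pt "-0.0009 -0.0075 0" --twist '[0,0,0,0,0,0,0,0]'

```text
clock: 7.75
tool_pos: [0.5167, 0.0304, 0.0499]
eef_rot: [-0.497, -0.503, 0.503, 0.497]
contact_force: [0.4, 0.4, -1.8]
opening: 0.16
```

Call:
carry_out --pt "-0.0009 -0.0075 0" --pt "-0.0009 -0.0075 0" --pt "-0.0009 -0.0075 0" --pt "-0.0009 -0.0075 0" --pt "-0.0008 -0.0075 0" --pt "-0.0006 -0.0075 0" --pt "-0.0004 -0.0075 0" --pt "-0.0002 -0.0075 0" --twist '[0,0,0,0,0,0,0,0]'

```text
clock: 8.75
tool_pos: [0.5109, -0.0296, 0.0499]
eef_rot: [-0.497, -0.503, 0.503, 0.497]
contact_force: [0.1, 1.6, -2.1]
opening: 0.157
```

Run:
```python
from h import *
s=get_state();print(s["clock"],s["tool_pos"].round(4),s["contact_force"],R.from_quat(s["eef_rot"]).as_matrix()[:,0].round(4))
t=snapshot("top");np.save("top2.npy",t)
p=cam("top");g=cv2.cvtColor(t,cv2.COLOR_RGB2GRAY)
for X in ((.459,-.17,.04),(.565,-.142,.03),(.459,-.142,.03)):print(proj(p,X).round(1))
d=t[140:240,240:420];cv2.imwrite("pics/c4.png",cv2.resize(d,None,fx=4.4,fy=4.4,interpolation=cv2.INTER_CUBIC)[:,:,::-1])
```

```text
8.75 [ 0.5109 -0.0296  0.0499] [ 0.06477195  1.60077525 -2.05531844] [-0.0129  0.9999  0.    ]
[315.8 214.3]
[303.4 171.7]
[303.9 214.4]
```

View pics/c4.png

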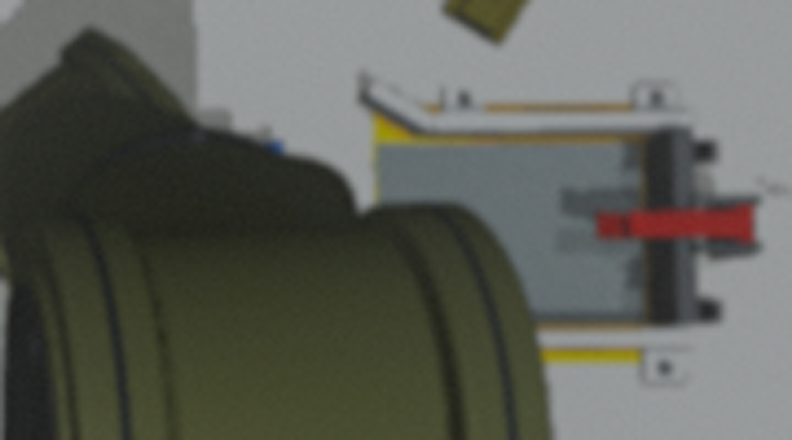

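Run:
```python
from h import *
t=snapshot("side");np.save("side2.npy",t)
p=cam("side")
for X in ((.5115+.052,-.142,.032),(.5115-.052,-.142,.032),(.5115+.052,-.142,.018),(.5115-.052,-.142,.018),(.5115+.056+.001,-.21,.04),(.5115-.055,-.21,.04)):print((proj(p,X)-[200,170])*5)
d=t[170:290,200:350];cv2.imwrite("pics/c5.png",cv2.resize(d,None,fx=5,fy=5,interpolation=cv2.INTER_CUBIC)[:,:,::-1])
```

```text
[405.00279811 319.4005506 ]
[180.64877558 334.51137955]
[403.85260421 345.69500448]
[180.84897963 361.17039878]
[449.6588873  380.18644565]
[191.20193108 398.88050328]
```

View pics/c5.png

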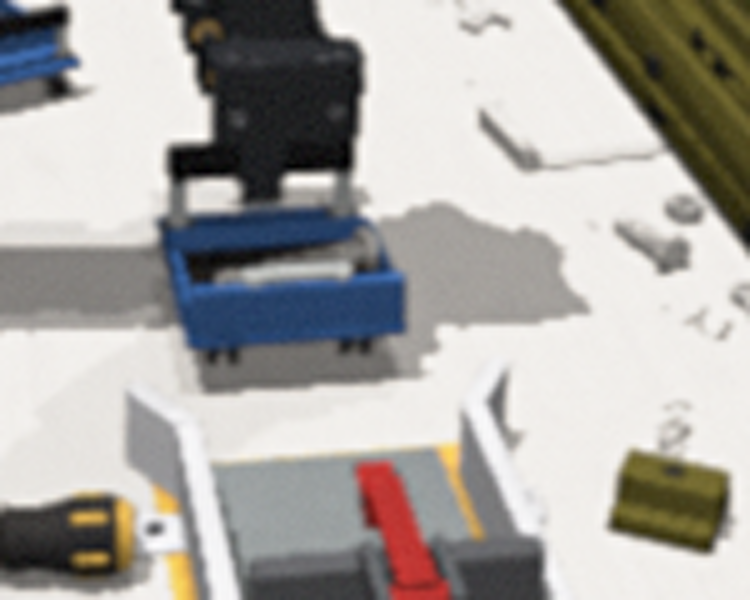

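Run:
```python
from h import *
p=cam("side")
f=lambda n,a,b,z:print(n,onz(p,(200+a/5,170+b/5),z)[:2].round(4))
f("Lbend",185,425,.04);f("Rbend",463,415,.04);f("Ltip",130,388,.04);f("Rtip",503,372,.04)
f("L500 inner",207,500,.04);f("R500 inner",497,500,.04)
f("floor L",213,463,0.002);f("floor R",460,445,0.002)
f("fr R top",405,278,.032);f("fr L top",185,293,.032);f("R top 54",405,278,.05);f("L top54",185,293,.05)
f("caddy R bot",403,330,.018);f("caddy L bot",189,345,.018)
p=cam("top");print(onz(p,(326,163),.04),onz(p,(334,170.5),.04),onz(p,(325.7,185),.002))
```

```text
Lbend [ 0.4516 -0.2298]
Rbend [ 0.5677 -0.238 ]
Ltip [ 0.4317 -0.1978]
Rtip [ 0.5931 -0.2065]
L500 inner [ 0.4541 -0.2846]
R500 inner [ 0.5666 -0.3003]
floor L [ 0.4667 -0.2025]
floor R [ 0.5766 -0.2033]
fr R top [ 0.5718 -0.1029]
fr L top [ 0.4658 -0.1037]
R top 54 [ 0.5642 -0.1352]
L top54 [ 0.4623 -0.1361]
caddy R bot [ 0.5661 -0.1277]
caddy L bot [ 0.4648 -0.1281]
[ 0.58507974 -0.19689825  0.04      ] [ 0.56637211 -0.21623148  0.04      ] [ 0.53389365 -0.20092125  0.002     ]
```

Run:
```python
from h import *
p=cam("side");t=np.load("side2.npy");g=cv2.cvtColor(t,cv2.COLOR_RGB2GRAY).astype(int)
for v in (262,266,270,274,278):
    print(v,"L",g[v,232:256].tolist(),"R",g[v,290:312].tolist())
for v in (230,234,238): print(v,"cad", t[v,230:242].tolist()[::1][:12] and t[v,230:242,0].tolist(), t[v,276:286,0].tolist())
for v in range(262,282,4):
    l=g[v,232:256];
```

```text
262 L [149, 148, 146, 139, 169, 227, 245, 245, 241, 223, 198, 196, 199, 203, 199, 194, 190, 189, 187, 181, 176, 174, 169, 166] R [205, 189, 147, 126, 125, 122, 132, 184, 232, 243, 241, 235, 232, 239, 241, 240, 239, 238, 239, 240, 239, 239]
266 L [151, 152, 147, 137, 132, 186, 233, 242, 243, 239, 214, 163, 155, 158, 162, 158, 160, 159, 158, 161, 161, 159, 160, 159] R [183, 178, 148, 125, 124, 123, 126, 121, 132, 187, 236, 243, 240, 237, 234, 238, 240, 238, 239, 241, 238, 239]
270 L [198, 193, 181, 155, 124, 134, 196, 238, 243, 243, 238, 196, 145, 150, 161, 162, 160, 161, 159, 162, 161, 160, 158, 157] R [151, 163, 170, 161, 138, 121, 123, 122, 123, 123, 147, 211, 242, 244, 238, 227, 224, 230, 229, 234, 239, 237]
274 L [197, 233, 240, 230, 177, 128, 133, 202, 241, 243, 242, 234, 187, 143, 154, 164, 164, 161, 163, 162, 162, 160, 163, 159] R [160, 159, 156, 165, 163, 149, 130, 121, 119, 124, 120, 124, 159, 219, 243, 245, 242, 227, 206, 221, 238, 240]
278 L [248, 246, 245, 241, 214, 157, 120, 132, 204, 241, 243, 243, 234, 178, 114, 130, 158, 161, 157, 159, 159, 159, 161, 160] R [126, 124, 115, 113, 113, 113, 113, 108, 106, 107, 107, 107, 109, 108, 108, 108, 109, 127, 170, 218, 234, 240]
230 cad [128, 122, 117, 111, 95, 63, 44, 45, 46, 39, 40, 36] [39, 40, 36, 40, 72, 129, 167, 167, 168, 164]
234 cad [143, 140, 130, 123, 127, 111, 68, 37, 33, 37, 39, 36] [38, 40, 36, 36, 67, 126, 163, 168, 164, 165]
238 cad [232, 232, 232, 225, 215, 206, 174, 105, 48, 33, 41, 37] [124, 143, 166, 168, 165, 166, 164, 163, 164, 161]
```

Run:
```python
from h import *
p=cam("side")
for v,l,q in((266,242.5,298.9),(270,243.1,300.6),(274,244.1,302.3)):
    a=onz(p,(l+.0,v),.04);b=onz(p,(q,v),.04);c=(a+b)/2;print(a[:2].round(4),b[:2].round(4),"w",round(b[0]-a[0],4),"ctr",c[:2].round(4),"topline",round(.51036-.012*c[1],4))
def ony(uv,y): e,d=ray(p,uv);return e+d*(y-e[1])/d[1]
for uv in ((280.6,230),(280.5,234),(237.3,238),(236.5,234)):print(ony(uv,-.142).round(4))
```

```text
[ 0.4579 -0.2712] [ 0.5691 -0.2867] w 0.1111 ctr [ 0.5135 -0.2789] topline 0.5137
[ 0.4574 -0.285 ] [ 0.569  -0.3006] w 0.1116 ctr [ 0.5132 -0.2928] topline 0.5139
[ 0.4576 -0.2985] [ 0.5689 -0.3141] w 0.1113 ctr [ 0.5132 -0.3063] topline 0.514
[ 0.5622 -0.142   0.0423]
[ 0.5623 -0.142   0.0318]
[ 0.4622 -0.142   0.0289]
[ 0.4604 -0.142   0.0395]
```

Both cameras agree on the bay centre to within about 0.5 mm (x ≈ 0.5135 at y = −0.29), and the caddy's front is about 0.7 mm to the −x side. I'll correct that and drive in.

Call:
carry_out --pt "0.0002 -0.008 0" --pt "0.0002 -0.008 0" --pt "0.0003 -0.008 0" --pt "0.0003 -0.008 0" --pt "0.0002 -0.008 -0.0001" --pt "0.0001 -0.008 0" --pt "0.0001 -0.008 0" --pt "0.0001 -0.006 0" --twist '[0,0,0,0,0,0,0,0]'

```text
clock: 9.85
tool_pos: [0.5128, -0.0918, 0.0499]
eef_rot: [0.497, 0.503, -0.503, -0.497]
contact_force: [-1.6, 1.2, -1.1]
opening: 0.158
```

Call:
carry_out --pt "0.0001 -0.006 0" --pt "0.0001 -0.006 0" --pt "0 -0.006 0" --pt "0.0001 -0.006 0" --pt "0.0001 -0.006 0" --pt "0 -0.004 0" --twist '[0,0,0,0,0,0]'

```text
clock: 10.6
tool_pos: [0.5131, -0.1257, 0.0499]
eef_rot: [-0.497, -0.503, 0.503, 0.497]
contact_force: [0.2, -0.3, 0.4]
opening: 0.158
```

Call:
carry_out --pt "0.0001 -0.006 0" --pt "0.0001 -0.006 0" --pt "0 -0.006 0" --pt "0.0001 -0.006 0" --pt "0.0001 -0.006 0" --pt "0.0001 -0.004 0" --twist '[0,0,0,0,0,0]'

```text
clock: 11.35
tool_pos: [0.5136, -0.1597, 0.0499]
eef_rot: [-0.497, -0.503, 0.503, 0.497]
contact_force: [-1.2, 1.1, 0.2]
opening: 0.156
```

Call:
carry_out --pt "0 -0.005 0" --pt "0 -0.005 0" --pt "0 -0.005 0" --pt "0 -0.005 0" --pt "0 -0.004 0" --pt "0 -0.003 0" --twist '[0,0,0,0,0,0]'

```text
clock: 12.1
tool_pos: [0.5136, -0.1864, 0.0498]
eef_rot: [0.497, 0.503, -0.503, -0.497]
contact_force: [0.2, 1.3, -0.4]
opening: 0.156
```

Call:
carry_out --pt "0 -0.002 0" --pt "0 -0.002 0" --pt "0 -0.002 0" --pt "0 -0.002 0" --twist '[0,0,0,0]'

```text
clock: 12.6
tool_pos: [0.5136, -0.1942, 0.0499]
eef_rot: [0.497, 0.503, -0.503, -0.497]
contact_force: [0.0, 0.8, -0.7]
opening: 0.158
```

Call:
carry_out --pt "0.0001 -0.0015 0" --pt "0 -0.0015 0" --pt "0 -0.0015 0" --twist '[0,0,0]'

```text
clock: 12.98
tool_pos: [0.5136, -0.1987, 0.0498]
eef_rot: [-0.497, -0.503, 0.503, 0.497]
contact_force: [-0.3, 0.0, 0.8]
opening: 0.154
```

Call:
carry_out --pt "0 -0.001 0" --pt "0 -0.001 0" --pt "0 -0.001 0" --twist '[0,0,0]'

```text
clock: 13.35
tool_pos: [0.5137, -0.2016, 0.0498]
eef_rot: [0.497, 0.503, -0.503, -0.497]
contact_force: [-0.3, 1.1, 0.4]
opening: 0.157
```

Call:
carry_out --pt "0 -0.001 0" --pt "0 -0.001 0" --pt "0 -0.001 0" --pt "0 -0.001 0" --twist '[0,0,0,0]'

```text
clock: 13.85
tool_pos: [0.5137, -0.2057, 0.0498]
eef_rot: [0.497, 0.503, -0.503, -0.497]
contact_force: [1.3, 0.2, 0.2]
opening: 0.154
```

Call:
carry_out --pt "0 -0.001 0" --pt "0 -0.001 0" --pt "0 -0.001 0" --twist '[0,0,0]'

```text
clock: 14.22
tool_pos: [0.5138, -0.2077, 0.0498]
eef_rot: [0.496, 0.504, -0.503, -0.497]
contact_force: [-0.6, 3.5, 1.1]
opening: 0.154
```

Call:
carry_out --pt "0 -0.001 0" --pt "0 -0.001 0" --pt "0 -0.001 0" --twist '[0,0,0]'

```text
clock: 14.6
tool_pos: [0.5138, -0.2109, 0.0498]
eef_rot: [0.496, 0.504, -0.503, -0.497]
contact_force: [-0.6, 3.9, 1.3]
opening: 0.156
```

Pawl ramp contact is at about y = −0.207, so home should be near −0.232.

Call:
carry_out --pt "0 -0.001 0" --pt "0 -0.001 0" --pt "0 -0.001 0" --twist '[0,0,0]'

```text
clock: 14.98
tool_pos: [0.5139, -0.214, 0.0498]
eef_rot: [0.496, 0.504, -0.503, -0.497]
contact_force: [-0.4, 4.9, 2.3]
opening: 0.156
```

Call:
carry_out --pt "0 -0.001 0" --pt "0 -0.001 0" --pt "0 -0.001 0" --twist '[0,0,0]'

```text
clock: 15.35
tool_pos: [0.5139, -0.2164, 0.0498]
eef_rot: [0.496, 0.504, -0.503, -0.497]
contact_force: [0.0, 7.0, 2.4]
opening: 0.156
```

Call:
carry_out --pt "0 -0.001 0" --pt "0 -0.001 0" --pt "0 -0.001 0" --twist '[0,0,0]'

```text
clock: 15.72
tool_pos: [0.5137, -0.2214, 0.0499]
eef_rot: [-0.497, -0.503, 0.503, 0.497]
contact_force: [0.9, 0.7, 0.4]
opening: 0.158
```

Call:
carry_out --pt "0 -0.001 0" --pt "0 -0.001 0" --twist '[0,0]'

```text
clock: 15.98
tool_pos: [0.5137, -0.2232, 0.0498]
eef_rot: [-0.497, -0.503, 0.503, 0.497]
contact_force: [-0.6, 2.7, 0.7]
opening: 0.156
```

Call:
carry_out --pt "0 -0.001 0" --pt "0 -0.001 0" --pt "0 -0.001 0" --twist '[0,0,0]'

```text
clock: 16.35
tool_pos: [0.5136, -0.226, 0.0499]
eef_rot: [-0.497, -0.503, 0.503, 0.497]
contact_force: [1.2, 0.9, 0.1]
opening: 0.153
```

Call:
carry_out --pt "0 -0.0005 0" --pt "0 -0.0005 0" --pt "0 -0.0005 0" --twist '[0,0,0]'

```text
clock: 16.73
tool_pos: [0.5136, -0.228, 0.0498]
eef_rot: [-0.497, -0.503, 0.503, 0.497]
contact_force: [0.2, -1.5, 0.0]
opening: 0.153
```

Call:
carry_out --pt "0 -0.0005 0" --pt "0 -0.0005 0" --pt "0 -0.0005 0" --twist '[0,0,0]'

```text
clock: 17.1
tool_pos: [0.5136, -0.2295, 0.0498]
eef_rot: [-0.497, -0.503, 0.503, 0.497]
contact_force: [0.3, -3.1, 0.7]
opening: 0.155
```

Call:
carry_out --pt "0 -0.0005 0" --pt "0 -0.0005 0" --twist '[0,0]'

```text
clock: 17.35
tool_pos: [0.5136, -0.2296, 0.0498]
eef_rot: [-0.497, -0.503, 0.503, 0.497]
contact_force: [0.1, -2.5, 0.5]
opening: 0.158
```

Call:
carry_out --pt "0 -0.0004 0" --pt "0 -0.0004 0" --twist '[0,0]'

```text
clock: 17.6
tool_pos: [0.5137, -0.2296, 0.0498]
eef_rot: [0.496, 0.504, -0.503, -0.497]
contact_force: [0.9, -0.8, 0.8]
opening: 0.155
```

Call:
carry_out --pt "0 -0.0004 0" --pt "0 -0.0004 0" --twist '[0,0]'

```text
clock: 17.85
tool_pos: [0.5138, -0.2301, 0.0498]
eef_rot: [0.496, 0.504, -0.503, -0.497]
contact_force: [0.9, 0.3, 1.4]
opening: 0.157
```

Call:
carry_out --pt "0 -0.0004 0" --pt "0 0 0" --twist '[0,0]'

```text
clock: 18.1
tool_pos: [0.5138, -0.2314, 0.0499]
eef_rot: [0.497, 0.503, -0.503, -0.497]
contact_force: [-0.4, 0.7, 0.1]
opening: 0.158
```

Call:
carry_out --pt "0 -0.0004 0" --pt "0 -0.0002 0" --twist '[0,0]'

```text
clock: 18.35
tool_pos: [0.514, -0.2315, 0.0498]
eef_rot: [0.496, 0.504, -0.503, -0.497]
contact_force: [1.3, 2.5, 0.6]
opening: 0.157
```

Call:
carry_out --pt "0 -0.0004 0" --pt "0 0 0" --twist '[0,0]'

```text
clock: 18.6
tool_pos: [0.5141, -0.2315, 0.0499]
eef_rot: [0.496, 0.504, -0.503, -0.497]
contact_force: [0.5, 4.1, 1.5]
opening: 0.156
```

Call:
carry_out --pt "0 -0.0004 0" --pt "0 0 0" --twist '[0,0]'

```text
clock: 18.85
tool_pos: [0.5142, -0.2316, 0.0499]
eef_rot: [0.496, 0.504, -0.503, -0.497]
contact_force: [1.0, 5.6, 0.9]
opening: 0.159
```

Call:
carry_out --pt "0 -0.0004 0" --pt "0 0 0" --twist '[0,0]'

```text
clock: 19.1
tool_pos: [0.5143, -0.2316, 0.0499]
eef_rot: [0.496, 0.504, -0.503, -0.497]
contact_force: [0.4, 6.2, 0.9]
opening: 0.156
```

Call:
carry_out --pt "0 -0.0005 0" --pt "0 0 0" --pt "0 0 0" --twist '[0,0,0]'

```text
clock: 19.48
tool_pos: [0.5144, -0.2316, 0.0499]
eef_rot: [0.496, 0.505, -0.503, -0.497]
contact_force: [0.2, 7.3, -0.0]
opening: 0.156
```

Call:
carry_out --pt "0 -0.0005 0" --pt "0 0 0" --pt "0 0 0" --twist '[0,0,0]'

```text
clock: 19.85
tool_pos: [0.5145, -0.2316, 0.0499]
eef_rot: [0.496, 0.505, -0.502, -0.497]
contact_force: [0.5, 8.1, 1.2]
opening: 0.156
```

Run:
```python
from h import *
t=snapshot("side");s=get_state();print(s["contact_force"],s["tool_pos"])
d=t[180:310,210:360];cv2.imwrite("pics/c6.png",cv2.resize(d,None,fx=4.6,fy=4.6,interpolation=cv2.INTER_CUBIC)[:,:,::-1])
```

```text
[1.22888351 7.56858836 0.71511776] [ 0.51450458 -0.23165371  0.04987023]
```

View pics/c6.png

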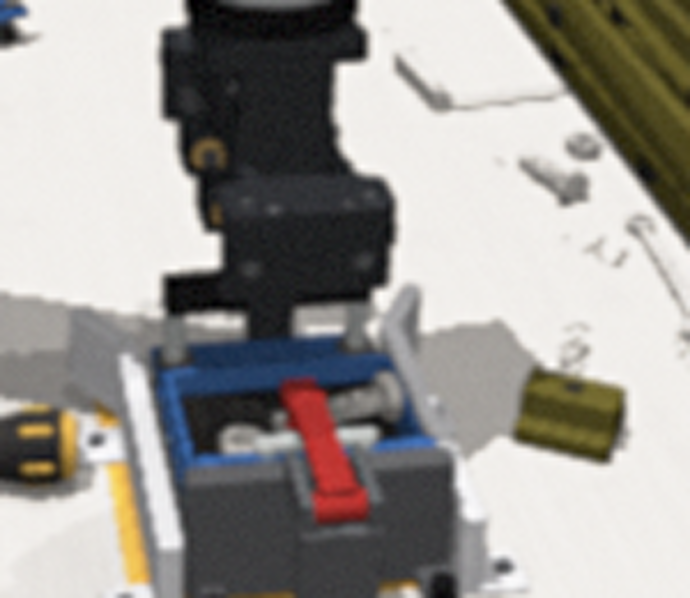

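The pawl lies over the strike bar, and the position stalls at y = −0.2316 while the force rises, so it is on the buffers. The negative-force blip at −0.2295 was the snap. I'll bring the push up to about 10 N.

Call:
carry_out --pt "0 -0.0005 0" --pt "0 0 0" --pt "0 0 0" --twist '[0,0,0]'

```text
clock: 20.27
tool_pos: [0.5146, -0.2317, 0.0499]
eef_rot: [0.496, 0.505, -0.502, -0.497]
contact_force: [1.3, 9.4, 1.0]
opening: 0.157
```

Call:
carry_out --pt "0 -0.0005 0" --pt "0 0 0" --pt "0 0 0" --pt "0 0 0" --twist '[0,0,0,0]'

```text
clock: 20.78
tool_pos: [0.5147, -0.2317, 0.0499]
eef_rot: [0.495, 0.505, -0.502, -0.497]
contact_force: [0.9, 9.4, 0.7]
opening: 0.155
```

Call:
carry_out --pt "0 0.001 0" --pt "0 0.001 0" --pt "0 0 0" --twist '[0,0,0]'

```text
clock: 21.15
tool_pos: [0.5143, -0.2316, 0.0499]
eef_rot: [0.496, 0.504, -0.503, -0.497]
contact_force: [1.6, 5.6, 0.8]
opening: 0.155
```

Call:
carry_out --pt "0 0 0" --pt "0 0 0" --pt "0 0 0" --pt "0 0 0" --pt "0 0 0" --twist '[0,0,0,0,0]' --grip 0.05

```text
clock: 21.78
tool_pos: [0.5136, -0.2336, 0.0499]
eef_rot: [-0.497, -0.503, 0.503, 0.497]
contact_force: [0.1, 0.1, -0.2]
opening: 0.563
```

Free. Next I'll lift straight up, move clear of the side and top cameras, and check.

Call:
carry_out --pt "0 0.001 0.008" --pt "0 0 0.016" --pt "0 0 0.024" --pt "0 0 0.03" --pt "0 0 0.03" --pt "0 0 0.03" --pt "0 0.01 0.03" --pt "0 0.02 0.02" --twist '[0,0,0,0,0,0,0,0]'

```text
clock: 22.78
tool_pos: [0.514, -0.2024, 0.2401]
eef_rot: [0.498, 0.503, -0.502, -0.496]
contact_force: [-0.1, -0.3, 0.7]
opening: 0.569
```

Call:
carry_out --pt "0 0.03 0" --pt "0 0.045 0" --pt "0 0.05 0" --pt "0 0.05 0" --pt "0 0.05 0" --pt "0 0.05 0" --pt "0 0.05 0" --pt "0 0.03 0" --twist '[0,0,0,0,0,0,0,0]'

```text
clock: 23.78
tool_pos: [0.5123, 0.1569, 0.2386]
eef_rot: [0.495, 0.505, -0.504, -0.496]
contact_force: [-0.3, -0.2, 0.0]
opening: 0.57
```

Run:
```python
from h import *
s=get_state();print(s["clock"],s["tool_pos"].round(3),s["contact_force"].round(1))
t=snapshot("top");a=snapshot("side");p=cam("top");np.save("topf.npy",t)
o=np.zeros((600,800,3),np.uint8)
o[:500,:400]=cv2.resize(t[130:255,320:420],None,fx=4,fy=4,interpolation=cv2.INTER_CUBIC)
o[:480,400:]=cv2.resize(a[210:330,240:340],None,fx=4,fy=4,interpolation=cv2.INTER_CUBIC)
cv2.imwrite("pics/f.png",np.clip(o*1.2,0,255).astype(np.uint8)[:,:,::-1])
```

```text
23.775 [0.512 0.157 0.239] [-0.3 -0.2  0. ]
```

View pics/f.png

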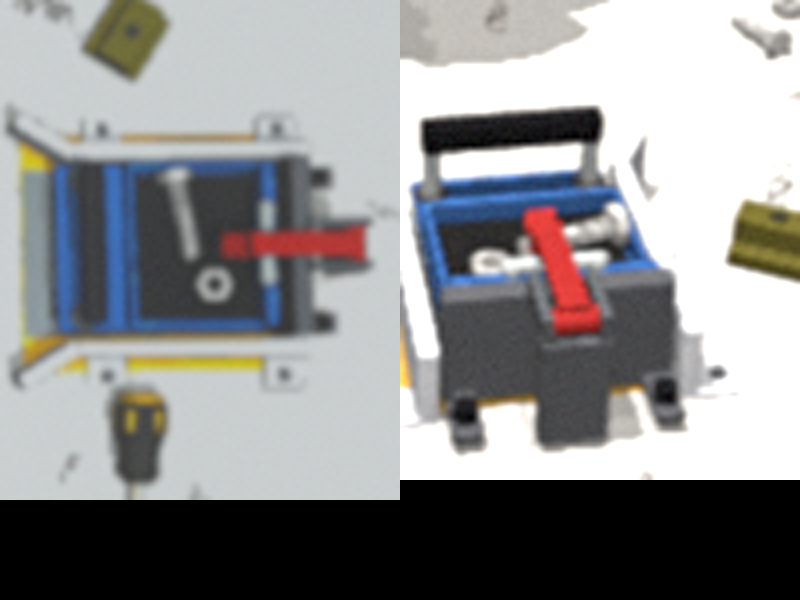

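Run:
```python
from h import *
def red(im,w):
    H,S,V=cv2.split(cv2.cvtColor(im,cv2.COLOR_RGB2HSV));m=((H<8)|(H>172))&(S>120)&(V>60);y,x=np.nonzero(m[w]);return x.min(),x.max(),y.min(),y.max(),len(x),x.mean().round(2),y.mean().round(2)
W=(slice(170,210),slice(360,420));print("top",red(np.load("top0.npy"),W),red(np.load("topf.npy"),W))
a=snapshot("side");W=(slice(240,330),slice(255,310));print("side",red(np.load("side0.npy"),W),red(a,W))
# bystander shift
for n,im,b,w in(("top",np.load("topf.npy"),np.load("top0.npy"),[("t",125,152,335,365),("driver",225,265,342,366),("bolt",243,262,255,287)]),):
    for k,y0,y1,x0,x1 in w: print(k,cv2.phaseCorrelate(b[y0:y1,x0:x1].mean(2),im[y0:y1,x0:x1].mean(2)), np.abs(b[y0:y1,x0:x1].astype(int)-im[y0:y1,x0:x1]).mean().round(1))
```

```text
top (np.int64(16), np.int64(50), np.int64(17), np.int64(24), 206, np.float64(34.21), np.float64(20.49)) (np.int64(15), np.int64(50), np.int64(17), np.int64(24), 214, np.float64(33.51), np.float64(20.49))
side (np.int64(16), np.int64(34), np.int64(23), np.int64(53), 282, np.float64(25.12), np.float64(38.9)) (np.int64(15), np.int64(34), np.int64(22), np.int64(53), 293, np.float64(24.95), np.float64(38.24))
t ((-0.016143150777450543, 0.5106397862616117), 0.9507110190343953) 27.5
driver ((-0.05708321212919998, -0.09852825161350864), 0.8697248386258767) 27.9
bolt ((-0.3222340762481686, 0.3934297210062443), 0.6837020631740023) 26.0
```

Run:
```python
from h import *
p=cam("side");a=snapshot("side").astype(int);b=np.load("side0.npy").astype(int)
for c in (274,276,278,280):
    for n,i in(("0",b),("f",a)): d=i[258:272,c,0]-i[258:272,c,1];print(c,n,d.tolist())
# expected nose shift for 0.13 rad: nose ~50 mm ahead of joint
for y in (-.32,):
    n0=proj(p,(.5145,y,.07));n1=proj(p,(.5145,y,.0765));print(n0,n1)
t=np.load("topf.npy").astype(int);t0=np.load("top0.npy").astype(int)
print((t0[190,370:390,0]-t0[190,370:390,1]).tolist(),(t[190,370:390,0]-t[190,370:390,1]).tolist())
```

```text
274 0 [3, 7, 1, 1, 68, 125, 139, 136, 140, 143, 133, 122, 108, 102]
274 f [-42, -38, -35, 11, 89, 131, 140, 137, 138, 139, 133, 122, 111, 103]
276 0 [3, 6, 1, 5, 86, 137, 142, 141, 136, 135, 133, 133, 135, 136]
276 f [-46, -37, -32, 29, 117, 142, 144, 139, 138, 135, 135, 133, 133, 136]
278 0 [3, 6, -2, 0, 42, 67, 83, 121, 138, 139, 137, 135, 136, 138]
278 f [-42, -36, -29, 12, 82, 104, 113, 130, 138, 138, 137, 135, 135, 135]
280 0 [2, 8, 1, -7, -9, -11, -1, 32, 61, 79, 101, 119, 132, 135]
280 f [-41, -34, -26, -27, -28, -18, 23, 74, 78, 74, 91, 116, 128, 137]
[275.8031549  264.81442984] [275.91819433 261.87791913]
[-8, -7, -9, -9, -4, 20, 51, 66, 63, 65, 58, 48, 48, 68, 82, 87, 84, 81, 82, 80] [-1, -1, -2, -2, 13, 43, 72, 82, 82, 82, 74, 60, 61, 86, 104, 110, 106, 104, 104, 103]
```

```bash
python3 -c "
from h import *
job.finish_job();print(get_state()['clock'])"
```

```text
the job is handed in; nothing more can be done
the job is handed in; nothing more can be done
```

The caddy is parked in the bay with the latch down behind the strike bar. I handed the job in at about 24 s of the 58 s allowed.

**What I did:** I gripped the large blue caddy by its bar (96 mm measured) and rolled it straight for about 114 mm. The side picture then showed the front castors in line, about 220 mm short of the bay mouth by my first estimate of where the mouth was. I steered it about 19 mm sideways onto the bay's centreline and drove it in, with side forces staying at about 2 N or less. By feel, the sequence was:
1. The pawl ramp met the bar at TCP y = −0.207, and the push peaked at about 7 N.
2. The caddy ran on lightly, and the force turned briefly negative at −0.2295 when the latch snapped.
3. It stopped hard at −0.2317, and I pressed it home at about 9.4 N.

I then eased the push, opened the fingers and lifted clear.

**Last checks:**
- **Latch:** the nose is within about 0.5 px of its resting position, where a raised pawl would show about 3 px, so I read it as down.
- **Bystanders:** the T-block and screwdriver look unmoved. The bolt and T-block comparisons shifted by up to 0.5 px, which I put down to lighting because the arm never went near them.
- **Vertical force:** during the roll it wandered between about −2 and +4 N. The negative end is a slight upward pull, well under the caddy's 8 N weight.
- **Castors:** I could not see them once the caddy was inside the bay. I assume they still trail, because it only rolled forward after they lined up.

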